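# Lock the ball mount down, unlatch the trailer coupler and hold it up off the ball

### The arm

A 6-joint arm with a two-finger parallel gripper is mounted at the origin on the work surface. World frame = base frame: x ahead of the robot, y to its left, z up, the work surface at z = 0. Lengths are in m, angles in rad, forces in N, time in s.
With the tool pointing down it reaches from about 0.375 to 0.925 m from the base axis. Payload 5.7 kg.
Tool frame: the origin (TCP) lies midway between the tips of the shut fingers; the grasp point (between the pads) lies 19 mm behind it; z points along the fingers, y is the line along which they close (so a half turn about z gives the same grasp; the last joint's range is limited). The gripper opens to 88 mm and grips with 3 to 60 N. Pads are 20 mm wide; open, the fingers measure 115 mm over their backs; the gripper's body (75 mm by 178 mm) begins 61 mm behind the grasp point.
Start: joints at [-1.28, 0.359, 1.51, -0, 1.272, -0.115], TCP at [0.237, -0.551, 0.223] pointing down, gripper open.
Joint ranges: [-2.97, 2.97], [-1.01, 2.36], [0.21, 2.38], [-0.96, 4.11], [0.2, 2.71], [-2.98, 2.98]. Speed limits (rad/s): [2.39, 2.39, 3.14, 3.14, 3.14, 3.14].

### API

Orientations are given as a unit quaternion [x, y, z, w].
In Python, from bench import move_ptp, servo_line, goto_joints, move_gripper, sleep, inverse_kinematics, capture, PlanningError, close_job, spot_in, silhouettes, current_clock, current_joint_pos, current_qvel, current_joint_torque, current_position, current_orientation, current_force, current_torque, current_finger_gap, current_grip_force gives the robot as it stands. Calls block until the motion is done:
- move_ptp(position, orientation): joint-space move of the TCP to a pose.
- servo_line(position, orientation=None, rate=0.15, contact_N=None): straight line of the TCP; orientation=None keeps the orientation; rate is the mean speed in m/s. With contact_N (N) it stops when the force on the tool has changed by that much, and returns True; else False.
- goto_joints(angles): joint-space move.
- move_gripper(opening): finger opening in m; the grip force is fixed at half the most; returns when the fingers have stopped.
- sleep(seconds).
- inverse_kinematics(position, orientation): joint angles nearest the present ones, or None.
- capture(name): name is "scene" or "top"; returns a dict with "image" (420x560x3 uint8, blue, green, red), "range_z" (420x560 float32, m along the optical axis (not along the pixel's ray), 0 where there is no reading), "intrinsics" (3x3 intrinsics, pixels), "R" (3x3) and "t" (3): a world point X has camera coordinates R X + t. Camera axes: x right, y down, z forward; pixel columns grow to the right and rows downward; lengths in m; the calibration is good to about 2 mm. A picture is of the moment at which its call begins.
A pose or a line that the arm cannot do raises PlanningError and nothing moves.
- close_job(): hands the job in; it is judged then, once.
Trained networks look in the newest picture that a camera, given by its name, has taken for a name from the list of things; names that differ only in an ending like _2 or _b are one class to them, and where a whole thing is asked for, a point or a joint stands for the part that bears it (a point fixed in the world has none). Each returns a list of dicts, best first, with "conf" (0 to 1); they miss things now and then, are a little off and sometimes report something else, mostly with a low value. They report only what shows in the picture. A call takes as long as a camera call. They do not tell look-alikes from the thing itself.
- spot_in(camera, query): "xy" ([column, row] in pixels, amid what is visible of it).
- silhouettes(camera, query): "region" (420x560 bool, what is visible of it) and "xy" ([column, row] in pixels, amid what is visible of it).
Readings, each from a call of its own:
- current_clock(): time.
- current_joint_pos(): joint angles.
- current_qvel(): joint speeds.
- current_joint_torque(): joint torques, N m.
- current_position(): TCP position.
- current_orientation(): TCP orientation.
- current_force(): force on the tool from outside, world axes, zero at the start.
- current_torque(): the same for the moment, N m.
- current_finger_gap(): finger opening in m.
- current_grip_force(): force on a finger pad.
Only numpy, scipy, OpenCV 4.12 (cv2) and the standard library are available. Lean on these libraries where they do the work, as an engineer would, in place of code of your own. Each camera call takes 0.05 s, during which the arm holds its last target. There are 200 camera calls.

### The job

Swing the yellow lock bar shut over the ball mount's shank until its end rests fully in the dark catch. Then, with the coupler still down, take the red latch tab, draw it all the way sideways against its spring (towards the robot's side, where the dark latch plate overhangs the coupler) and lift the coupler by that tab, about 7 cm, until all of it is clear above the ball. Finish while still holding it up there by the tab, keeping it still: do not put it down or let go; leave the lock bar shut and the spray can, green ring and socket where they are.

Things in the scene. Friction and masses are not known exactly. Their poses are not given: they have to be found in the camera images.
- fixture: Blue bench fixture, bolted down; plate 440 x 130 x 16 mm. Origin on the bench under the hitch ball; z up, x along the tongue from the ball to its rear pivot, y the way the latch is drawn (roughly towards the robot). Plate: x -150 to 290, y -65 to 65 mm. Ball centre (0, 0, 81), tongue pivot (240, 0, 81), lock bar hinge (-75, 50, 48), catch (-72, -54), top 59; all near the bar is under 60.
- lockbar (a joint): Angle of the lock bar, rad: 0 = shut (lying along the fixture's -y across the shank, its end in the catch, against the stop), growing as it swings open, up to 1.7; at 1.57 it points along the fixture's -x. Vertical hinge; stays where it is left; turning it takes about 1.5 N at the knob.
- lockbar_hinge (a point): Point on the lock bar's vertical hinge axis, at the mid-height of the bar (48 mm above the bench).
- lockbar_knob (a point): Top of the black knob on the yellow lock bar: upright round post, diameter 12 mm, top 106 mm above the bench, standing 53 mm above the bar and 60 mm from the hinge axis. The bar is 16 mm wide, 9 mm thick, reaches 105 mm from the hinge. At angle q the knob is at hinge + 60 mm x (-sin q, -cos q) in the fixture's x and y.
- ball (a point): Centre of the 50 mm steel hitch ball, 81 mm above the bench; its top is at 106 mm. It is part of the ball mount, a loose 2.5 kg steel piece (shank 149 x 40 x 25 mm) lying in the fixture's bed; the shut lock bar keeps it down.
- tongue (a joint): Angle by which tongue and coupler are raised about the horizontal pivot at the rear (axis along the fixture's y), rad: 0 = down, coupler seated over the ball; limit 0.5. The coupler over the ball rises 240 mm x sin(angle); from 0.20 (48 mm) on all of it is above the ball's top. It falls back if let go; about 4 to 8 N at the tab holds it up.
- tongue_pivot (a point): Middle of the tongue's pivot axis, 240 mm from the ball, 81 mm above the bench.
- coupler: Aluminium coupler head (75 x 66 x 46 mm) on the front of the grey tongue stub, a cap open underneath that sits over the ball. Origin at the centre of its ball socket (at the ball's centre while down); x towards the tongue's pivot, z up out of its roof, which lies 32 mm above the origin.
- latch (a joint): How far the spring latch is drawn sideways, m: 0 = locked (a keeper plate is under the ball's shoulder, so the coupler cannot be lifted), free of the ball from 0.0105 on, stop at 0.016. Drawn along the fixture's +y. The spring pulls it back with about 3 N at 0 and 8 N at the stop.
- latch_tab: Red upright tab fixed on the latch, standing on the middle of the coupler's roof over the ball: 34 mm along the fixture's x, 14 mm thick along y, 45 mm tall, from 118 to 163 mm above the bench while down. Origin at the centre of its underside.
- tab_grip (a point): Grip point in the red tab: on its centre line, 28 mm above its underside, 17 mm below its top (146 mm above the bench while down). Pinch the tab here from above across its 14 mm thickness (fingers along the fixture's y); moves with the latch.
- spray_can: Bystander: upright spray can, 54 mm in diameter, about 160 mm tall, some 160 mm to the fixture's -y side. Origin at the centre of its underside.
- hub_ring: Bystander: green plastic hub ring lying flat, 68 mm in diameter, 18 mm high, on the fixture's -y side, beside the coupler. Origin at the centre of its underside.
- socket: Bystander: upright steel wheel-nut socket, 32 mm in diameter, 55 mm tall, on the fixture's -y side near the lock bar's end. Origin at the centre of its underside.
There are look-alikes about, which are no part of the job. There is more than one size of the part that bears ball; the job needs the smallest.

How it is judged:
On the way, in this order (a step that is already met when the one before it is completed fails the run):
1. the lock bar is swung shut into its catch (within 0.07 rad) while the coupler is down and latched (value of joint lockbar below 0.07 rad and value of joint tongue below 0.03 rad and value of joint latch below 0.004 m), for 0.2 s.
2. the latch is drawn sideways by at least 10 mm with the coupler still down (value of joint latch above 0.01 m and value of joint tongue below 0.06 rad), for 0.1 s.
At the end, for the whole second after the job is handed in: The tongue is raised by more than 0.20 rad (coupler socket more than 46 mm from the ball, so clear above it) and still (under 0.05 rad/s), the fingers hold the red tab (over 2 N), the lock bar is shut (within 0.09 rad) and the ball is within 8 mm of its place (value of joint tongue above 0.2 rad and velocity of joint tongue between -0.05 and 0.05 rad/s and contact force between the fingers and latch_tab above 2 N and distance between coupler and ball above 0.046 m and value of joint lockbar below 0.09 rad and distance of ball from where it was at the start of the episode below 0.008 m); the arm keeps its last pose, push and grip.
It fails at once if the ball mount is dragged up or shifted (distance of ball from where it was at the start of the episode above 0.012 m).
It fails at once if a bystander is moved by more than 30 mm or knocked over (distance of any of spray_can, hub_ring, socket from where it was at the start of the episode above 0.03 m or angle between any of spray_can, socket's own z axis and vertical above 0.5 rad).
It also fails if it takes over 48 s, if anything falls off the work surface, if the arm or the gripper's body presses on something with over 40 N, if the wrist force passes 120 N, or if a joint passes its speed limit or range.

## Working session

There is one attempt and no reset: what is moved stays moved. The work goes in short steps, each a Python script; the robot and the scene stay as the last script left them, time stands still between calls to the robot, and variables do not carry over. Pictures are saved under pics/ and viewed, at most 10 in all, crops included, and the job is handed in when it is done.

```bash
mkdir -p pics
cat > h.py <<'E'
import numpy as np, cv2
from bench import *
def world(c,u,v,z=None):
    K,R,t=c["intrinsics"],c["R"],c["t"]
    ray=np.linalg.inv(K)@np.array([u,v,1.0])
    if z is None:
        return R.T@(ray*c["range_z"][int(round(v)),int(round(u))]-t)
    o=-R.T@t; d=R.T@ray
    return o+d*(z-o[2])/d[2]
def cloud(c,m):
    v,u=np.nonzero(m&(c["range_z"]>0)); z=c["range_z"][v,u]
    P=(np.linalg.inv(c["intrinsics"])@np.stack([u,v,np.ones(len(u))]))*z
    return (c["R"].T@(P-c["t"][:,None])).T
E
cat > a.py <<'E'
from h import *
for n in ("scene","top"):
    c=capture(n); cv2.imwrite(f"pics/{n}0.png",c["image"])
    print(n,(-c["R"].T@c["t"]).round(3))
    for q in ("fixture","lockbar","lockbar_knob","ball","coupler","latch_tab","tab_grip","tongue","spray_can","hub_ring","socket"):
        try:
            for s in silhouettes(n,q)[:4]:
                P=cloud(c,s["region"]); top=P[P[:,2]>np.percentile(P[:,2],97)-.006] if len(P) else P
                print(q,round(s["conf"],2),np.round(s["xy"]),len(P),"med",np.median(P,0).round(3) if len(P) else '',"top",top.mean(0).round(3) if len(P) else '')
        except Exception as e: print(q,e)
    for q in ("lockbar_knob","lockbar_hinge","tab_grip","ball","tongue_pivot"):
        try: print("spot",q,[(round(s["conf"],2),np.round(s["xy"])) for s in spot_in(n,q)[:4]])
        except Exception as e: print(q,e)
E
python3 a.py
```

```text
scene [ 0.977 -0.47   0.701]
fixture 0.66 [312. 209.] 7402 med [ 0.609 -0.014  0.036] top [ 0.601 -0.017  0.13 ]
lockbar 0.89 [262. 249.] 490 med [ 0.618 -0.15   0.053] top [ 0.618 -0.15   0.105]
lockbar_knob 0.8 [266. 246.] 459 med [ 0.618 -0.15   0.054] top [ 0.619 -0.15   0.105]
ball 0.86 [290. 244.] 781 med [ 0.634 -0.079  0.041] top [ 0.633 -0.077  0.041]
ball 0.8 [175. 360.] 5519 med [ 0.673 -0.415  0.036] top [ 0.668 -0.448  0.124]
ball 0.72 [262. 247.] 397 med [ 0.618 -0.149  0.054] top [ 0.619 -0.15   0.105]
ball 0.69 [176. 197.] 1811 med [ 0.384 -0.181  0.043] top [ 0.374 -0.179  0.124]
coupler 0.64 [302. 199.] 1532 med [ 0.612 -0.025  0.113] top [ 0.608 -0.012  0.162]
coupler 0.38 [313. 205.] 7531 med [ 0.609 -0.012  0.036] top [ 0.601 -0.017  0.129]
latch_tab 0.56 [305. 185.] 180 med [ 0.612 -0.02   0.155] top [ 0.608 -0.013  0.163]
tab_grip 0.69 [303. 186.] 218 med [ 0.611 -0.019  0.151] top [ 0.608 -0.013  0.163]
tongue 0.89 [314. 187.] 2516 med [0.593 0.008 0.104] top [ 0.609 -0.013  0.162]
spray_can 0.84 [395. 173.] 1421 med [0.713 0.197 0.105] top [0.706 0.215 0.16 ]
[... 1419 characters left out ...]
 [249. 207.] 132 med [ 0.604 -0.009  0.16 ] top [ 0.606 -0.008  0.162]
tongue 0.62 [219. 224.] 2678 med [0.568 0.066 0.103] top [ 0.606 -0.008  0.161]
spray_can 0.66 [160. 174.] 775 med [0.694 0.209 0.139] top [0.705 0.219 0.159]
hub_ring 0.61 [234. 159.] 279 med [0.756 0.048 0.015] top [0.752 0.05  0.018]
socket 0.62 [277. 160.] 174 med [ 0.766 -0.069  0.037] top [ 0.767 -0.069  0.055]
socket 0.17 [220. 228.] 7399 med [0.565 0.065 0.035] top [ 0.599 -0.009  0.123]
spot lockbar_knob [(0.62, array([294., 212.]))]
spot lockbar_hinge [(0.68, array([220., 228.]))]
spot tab_grip []
spot ball [(0.75, array([306., 334.])), (0.67, array([278., 207.]))]
spot tongue_pivot [(0.94, array([221., 223.]))]
```

```bash
cat > b.py <<'E'
from h import *
c=capture("top"); silh=silhouettes("top","fixture")
s=max(silh,key=lambda s:s["region"].sum())["region"]
hsv=cv2.cvtColor(c["image"],cv2.COLOR_BGR2HSV)
blue=(hsv[...,0]>95)&(hsv[...,0]<130)&(hsv[...,1]>90)&s
P=cloud(c,s); r=cv2.minAreaRect((P[P[:,2]<.03][:,:2]*1000).astype(np.float32)); print("plate",r)
b=cloud(c,blue); print(len(b)); b=b[abs(b[:,2]-.016)<.006]; print(cv2.minAreaRect((b[:,:2]*1000).astype(np.float32)))
T=cloud(c,np.ones(s.shape,bool)&(c["range_z"]>0))
red=((hsv[...,0]<8)|(hsv[...,0]>172))&(hsv[...,1]>120)
for n,cc in (("top",c),("scene",capture("scene"))):
    h=cv2.cvtColor(cc["image"],cv2.COLOR_BGR2HSV)
    red=((h[...,0]<8)|(h[...,0]>172))&(h[...,1]>120)
    R=cloud(cc,red); R=R[(R[:,2]>.155)&(np.hypot(R[:,0]-.607,R[:,1]+.011)<.05)]
    print(n,"red",len(R),R.mean(0).round(4),cv2.minAreaRect((R[:,:2]*1000).astype(np.float32)))
    y=(h[...,0]>18)&(h[...,0]<35)&(h[...,1]>120); Y=cloud(cc,y); Y=Y[(abs(Y[:,2]-.053)<.006)&(np.hypot(Y[:,0]-.617,Y[:,1]+.147)<.12)]
    print(n,"bar",len(Y),cv2.minAreaRect((Y[:,:2]*1000).astype(np.float32)) if len(Y) else '')
    A=cloud(cc,np.ones(h.shape[:2],bool)); A=A[(A[:,2]>.095)&(np.hypot(A[:,0]-.617,A[:,1]+.147)<.02)]; print("knob",len(A),A.mean(0).round(4),cv2.minAreaRect((A[:,:2]*1000).astype(np.float32)))
a=cv2.imread("pics/top0.png")[130:280,120:340]; cv2.imwrite("pics/topc.png",cv2.resize(a,None,fx=3.6,fy=3.6))
E
python3 b.py
```

```text
plate ((583.870361328125, 59.15739440917969), (137.61917114257812, 452.0594177246094), 20.54383659362793)
2993
((581.9053344726562, 55.93559265136719), (129.18148803710938, 436.9674377441406), 20.676443099975586)
top red 69 [ 0.6048 -0.0093  0.1613] ((605.2513427734375, -9.450151443481445), (11.175799369812012, 31.419849395751953), 20.54311752319336)
top bar 227 ((608.0226440429688, -136.03314208984375), (24.653549194335938, 115.66110229492188), 28.37080955505371)
knob 19 [ 0.6171 -0.1465  0.1045] ((616.7234497070312, -146.01551818847656), (9.988306999206543, 9.910789489746094), 4.2017502784729)
scene red 80 [ 0.6096 -0.0129  0.1617] ((608.2950439453125, -11.311758041381836), (11.249327659606934, 33.47452926635742), 21.02180290222168)
scene bar 277 ((613.1445922851562, -137.62005615234375), (25.133195877075195, 115.07444763183594), 34.911136627197266)
knob 39 [ 0.619  -0.1506  0.1038] ((618.2349243164062, -149.44857788085938), (10.23277473449707, 10.847591400146484), 42.870323181152344)
```

View pics/scene0.png

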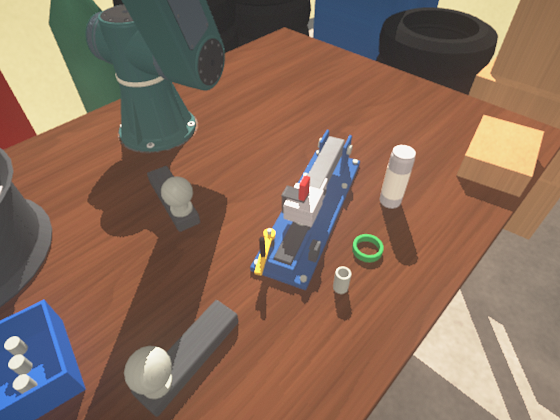

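```bash
ls pics
```

```text
scene0.png
top0.png
topc.png
```

View pics/topc.png

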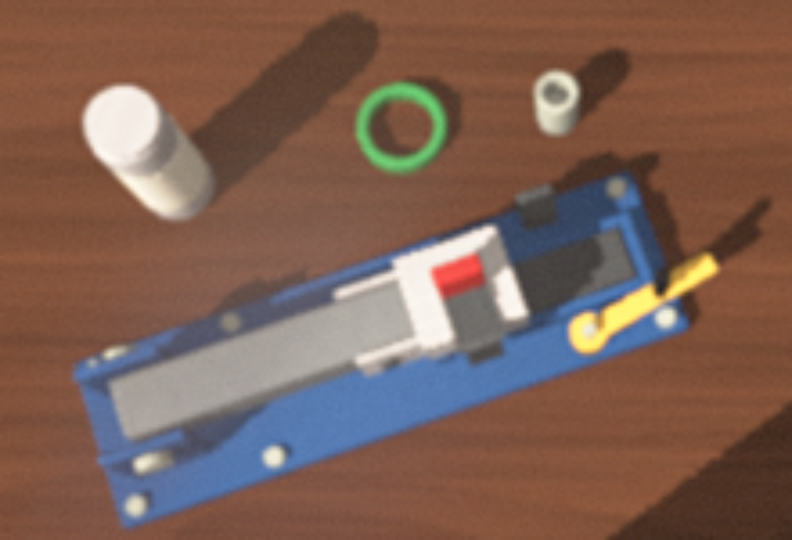

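The pictures show the fixture with the red tab at top-view pixel (249, 207), the dark latch plate on the robot's side of it, and the lock bar open with its knob near (302, 207). The blue plate's centre agrees with the tab position. The bar angle is about 1.37 rad. The other two ball mounts are look-alikes, lying loose on the bench.

```bash
cat >> h.py <<'E'
from scipy.spatial.transform import Rotation as Ro
A=np.radians(20.6); ex=np.array([-np.sin(A),np.cos(A),0]); ey=np.array([-np.cos(A),-np.sin(A),0]); ez=np.array([0,0,1.])
B=np.array([.6065,-.0103,0])
def W(x,y,z): return B+x/1e3*ex+y/1e3*ey+z/1e3*ez
def quat(s,th=0):
    y=s*ey; z=-ez; M=np.stack([np.cross(y,z),y,z],1)
    return (Ro.from_rotvec(ey*th)*Ro.from_matrix(M)).as_quat()
def knob(q,z): return W(-75-60*np.sin(q),50-60*np.cos(q),z)
E
cat > c.py <<'E'
from h import *
k0=np.array([.6178,-.1478]); d=k0-W(-75,50,0)[:2]; q0=np.arctan2(-d@ex[:2],-d@ey[:2]); print("q0",q0,np.linalg.norm(d))
S=None
for s in (1,-1):
    js=[inverse_kinematics(p,quat(s,t)) for p,t in ((knob(q0,240),0),(knob(0,76),0),(W(0,16,127),0),(W(10,16,197),.29))]
    print(s,[None if j is None else j[[4,5]].round(2) if hasattr(j,'round') else np.round(j,2)[[4,5]] for j in js])
    if S is None and all(j is not None for j in js): S=s
print("S",S); Q=quat(S)
p=np.r_[k0,.24]; move_ptp(p,Q); move_gripper(.05)
print(servo_line(np.r_[k0,.076],rate=.1,contact_N=8))
move_gripper(0.0); print("gap",current_finger_gap(),current_grip_force(),current_force())
if current_finger_gap()>.008:
    for q in np.linspace(q0,0.05,12)[1:]:
        servo_line(knob(q,76),rate=.06)
    print("f",current_force())
    print(servo_line(knob(0,76)+.007*ex,rate=.03,contact_N=8),current_force(),current_position()-knob(0,76))
c=capture("top"); cv2.imwrite("pics/top1.png",cv2.resize(c["image"][130:280,120:340],None,fx=3.6,fy=3.6)); print(current_clock())
E
python3 c.py
```

```text
q0 1.3623831760968914 0.058959859999478434
1 [array([1.34, 2.44]), array([1.02, 2.56]), array([1.06, 2.64]), array([1.08, 2.97])]
-1 [array([ 1.34, -0.7 ]), array([ 1.02, -0.59]), array([ 1.06, -0.5 ]), array([ 1.08, -0.17])]
S 1
False
gap 0.011270787448700642 30.000118911266327 [-0.58322761 -0.02242233  0.51833409]
f [ 0.16018732 -1.42210516  4.75046524]
True [ 0.4885899  -1.41275266  2.6215382 ] [-1.07467612e-03  4.12632552e-03  7.89495059e-05]
10.5917
```

```bash
cat > d.py <<'E'
from h import *
move_gripper(.045); p=np.array(current_position()); servo_line(p+[0,0,.16],rate=.2)
move_ptp(W(-75,150,260),quat(-1))
for n in ("top","scene"):
    c=capture(n); h=cv2.cvtColor(c["image"],cv2.COLOR_BGR2HSV)
    P=cloud(c,np.ones(h.shape[:2],bool)); k=P[(P[:,2]>.09)&(P[:,2]<.11)&(np.hypot(*(P[:,:2]-knob(0,0)[:2]).T)<.02)]
    y=(h[...,0]>18)&(h[...,0]<35)&(h[...,1]>120); Y=cloud(c,y); Y=Y[(abs(Y[:,2]-.053)<.006)&(np.hypot(*(Y[:,:2]-W(-75,0,0)[:2]).T)<.09)]
    f=lambda v:((v-B)@np.stack([ex,ey,ez],1)*1e3).round(1)
    print(n,"knob",len(k),f(k.mean(0)) if len(k) else '',"bar",len(Y),cv2.minAreaRect(f(Y)[:,:2].astype(np.float32)) if len(Y) else '')
    R=cloud(c,((h[...,0]<8)|(h[...,0]>172))&(h[...,1]>120)); R=R[(R[:,2]>.155)&(np.hypot(*(R[:,:2]-B[:2]).T)<.05)]; print("red",len(R),f(R.mean(0)) if len(R) else '')
    if n=="top": cv2.imwrite("pics/top2.png",cv2.resize(c["image"][130:280,120:340],None,fx=3.6,fy=3.6))
print(current_clock())
E
python3 d.py
```

```text
top knob 0  bar 0 
red 70 [  1.7   1.3 161.1]
scene knob 47 [-76.8 -10.2 101.1] bar 307 ((-75.5914077758789, 5.024013519287109), (21.62909698486328, 115.54264068603516), 3.1592280864715576)
red 79 [ -3.6  -1.9 161.7]
15.1333
```

View pics/top2.png

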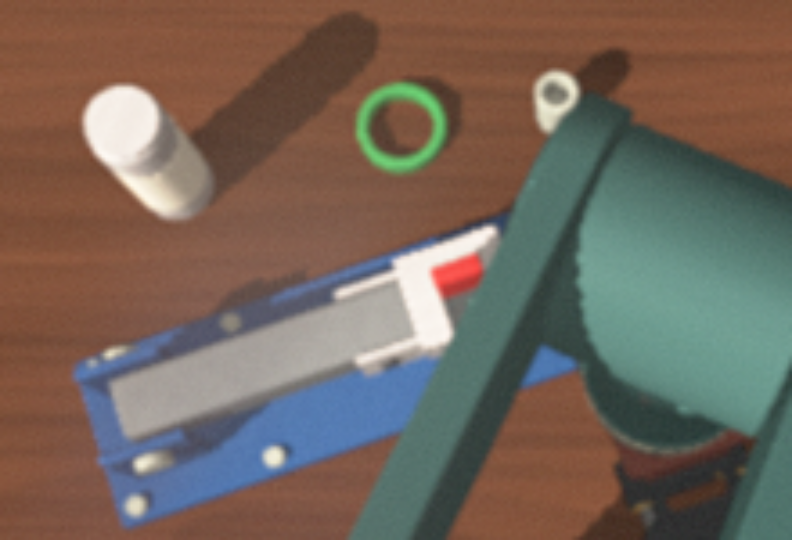

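Run:
```python
from h import *
c=capture("scene"); cv2.imwrite("pics/s2.png",cv2.resize(c["image"][170:295,235:385],None,fx=4.6,fy=4.6,interpolation=cv2.INTER_CUBIC))
h=cv2.cvtColor(c["image"],cv2.COLOR_BGR2HSV)
y=(h[...,0]>18)&(h[...,0]<35)&(h[...,1]>120); Y=(cloud(c,y)-B)@np.stack([ex,ey,ez],1)*1e3
Y=Y[(abs(Y[:,2]-52.5)<4)&(abs(Y[:,0]+75)<40)]
for a in range(-60,60,15):
    m=Y[(Y[:,1]>=a)&(Y[:,1]<a+15)]
    if len(m): print(a,len(m),m[:,0].min().round(1),m[:,0].max().round(1))
```

```text
-60 6 -83.3 -81.4
-45 40 -83.9 -69.1
-30 43 -84.2 -68.0
-15 19 -84.8 -70.2
0 43 -83.5 -68.7
15 39 -83.3 -70.4
30 44 -86.6 -64.9
45 33 -88.3 -67.3
```

View pics/s2.png

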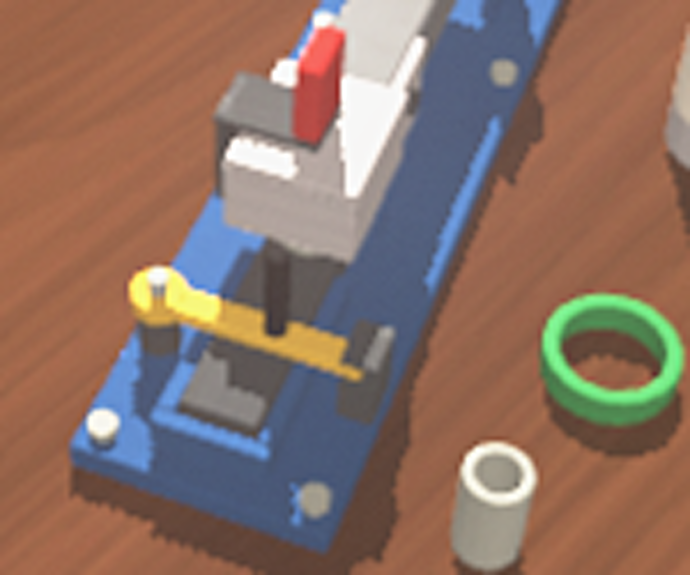

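The bar lies parallel to the fixture's y, with its end in the dark catch (crop pixel about 365, 350), so it is shut. Next is the tab.

```bash
cat > e.py <<'E'
from h import *
Q=quat(-1); f=lambda:np.array(current_force()).dot(np.stack([ex,ey,ez],1)).round(1)
move_gripper(.05); move_ptp(W(0,0,220),Q)
hit=servo_line(W(0,0,127),rate=.08,contact_N=8); print("hit",hit,current_position())
if hit: raise SystemExit
move_gripper(0.); print("gap",current_finger_gap(),current_grip_force(),f())
if current_finger_gap()<.009: raise SystemExit
p0=np.array(current_position())
print(servo_line(p0+.020*ey,rate=.03,contact_N=16),"drawn",(np.array(current_position())-p0)@ey,f(),current_finger_gap(),current_clock())
c=capture("scene"); cv2.imwrite("pics/s3.png",cv2.resize(c["image"][130:295,235:385],None,fx=3.6,fy=3.6,interpolation=cv2.INTER_CUBIC))
h=cv2.cvtColor(c["image"],cv2.COLOR_BGR2HSV)
R=cloud(c,((h[...,0]<8)|(h[...,0]>172))&(h[...,1]>120)); R=(R-B)@np.stack([ex,ey,ez],1)*1e3; R=R[(R[:,2]>118)&(np.hypot(R[:,0],R[:,1])<50)]; print(len(R),np.median(R,0),R.min(0),R.max(0))
E
python3 e.py
```

```text
hit False [ 0.60702869 -0.01033552  0.1276218 ]
gap 0.014098288576013288 29.999864101409912 [-0.  -2.3 -0.2]
True drawn 0.014985849419910382 [ 0.5 -8.9 -4.3] 0.014047455363890439 18.825
158 [-14.84185993  13.85333273 153.2282987 ] [-18.38127275   6.35146041 119.66558202] [ 15.3838682   35.26925248 188.66280226]
```

```bash
cat > g.py <<'E'
from h import *
f=lambda:np.array(current_force()).dot(np.stack([ex,ey,ez],1)).round(1)
p0=np.array(current_position()); V=W(240,0,81)
for th in (.02,.04,.08,.12,.16,.2,.24,.28,.295):
    r=servo_line(V+Ro.from_rotvec(ey*th).apply(p0-V),quat(-1,th),rate=.035,contact_N=25)
    print(th,r,f(),round(current_finger_gap(),4))
    if r: break
sleep(.5)
for n in ("scene","top"):
    c=capture(n); cv2.imwrite(f"pics/{n}4.png",cv2.resize(c["image"][120:295,160:385],None,fx=3.3,fy=3.3,interpolation=cv2.INTER_CUBIC))
print(f(),current_grip_force(),np.abs(current_qvel()).max(),current_clock())
E
python3 g.py
```

```text
0.02 False [-0.5 -7.  -6.8] 0.0139
0.04 False [-0.1 -6.5 -5.8] 0.0138
0.08 False [ 1.  -7.4 -5.4] 0.0144
0.12 False [-0.4 -7.6 -6.1] 0.014
0.16 False [-1.7 -8.  -5.2] 0.0143
0.2 False [-1.3 -7.6 -5.2] 0.014
0.24 False [-1.9 -8.1 -6.7] 0.0138
0.28 False [-1.5 -7.6 -6.4] 0.0141
0.295 False [-1.5 -7.2 -6.7] 0.0142
[-1.2 -5.9 -5.5] 29.999264180660248 0.0021522702143925813 22.925
```

View pics/scene4.png

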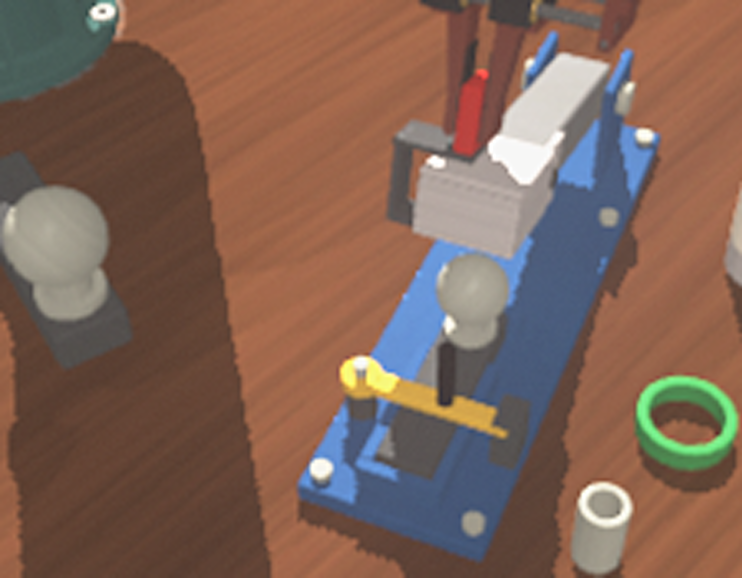

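The coupler is up and clear of the ball (crop pixel 472, 288). The fingers hold the red tab, the bar is shut, and the ring and socket are in place.

```bash
python3 -c "
from bench import *
print(close_job())"
```

```text
the job is handed in; nothing more can be done
None
```

The job is handed in: the lock bar is shut in its catch, the latch was drawn about 15 mm, and the coupler is held still by the red tab at about 0.295 rad (7 cm), clear above the ball. It took about 23 s of the 48 s; the judge returned no verdict.

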